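Hang up the scoop and draw the long honey paddle out of the half-covered tray

TASK

The steel scoop is lying across the opening of the half-covered utensil tray: hang it by its eye on the bare brass peg of the standing pegboard and let go of it. Then draw the long wooden honey paddle out through the tray's opening, handle end first and on a slant because it is longer than the opening and its ends lie under the covers, without forcing it against the covers. Finish while still holding the paddle still in the air, every part of it at least 5 cm above the tray's top and touching nothing but the gripper, and leave the kettle, honey pot, jar and mug where they stand.

Things in the scene. Friction and masses are not known exactly. Their poses are not given: they have to be found in the camera images.
- tray: Fixed plywood utensil tray, grey floor, two fixed covers. Origin on the worktop (z = 0), long axis its y. Outside x -88 to 88, y -193 to 178 mm, 72 mm high. Inside x -80 to 80, y -185 to 170 mm, floor at height 6 mm, covers' underside 66, top 72 mm. Long cover: y -193 to -60 mm; short cover: y 100 to 178 mm; the opening lies between them.
- covers: The tray's two fixed wooden covers, part of the tray, same origin and axes as the tray; 6 mm thick, spans as told under tray.
- opening (a point): Centre of the tray's opening (160 by 160 mm between the two covers), level with the covers' top (tray frame 0, 20, 72 mm). Axes as the tray's.
- paddle: Loose dark walnut honey paddle, 250 mm long, 56-112 g, on the tray's floor, ends under the covers. Origin: centre of its underside, z up, +y towards the handle end. Handle y -30 to 125 mm, 16 mm wide, 20 mm high. Blade y -125 to -30 mm, 40 mm wide, 10 mm thick, flush with the underside. Balance point near y = 0. It lies along the tray's y within 0.07 rad.
- blade_end (a point): Middle of the paddle's blade end face (paddle frame 0, -125, 5 mm); starts under the long cover.
- handle_end (a point): Middle of the paddle's handle end face (paddle frame 0, 125, 10 mm); starts under the short cover. It comes free when the paddle is slid about 35 mm towards the long cover until this end stands inside the opening, then tilted up: 15 degrees, blade end near the floor, lifts it over the short cover (about 20 at most until the paddle has been drawn out some way).
- scoop: Loose steel scoop, 226 mm long, 100-195 g, lying level on the covers across the opening, eye over the short cover. Origin: underside at mid-length, z up, +y towards the eye. Flat handle y -43 to 80 mm, 14 mm wide, 6 mm thick. Bowl y -113 to -43 mm, 56 mm wide, 22 mm high. Eye: flat ring of 6 mm bar round y = 95 mm, hole 24 mm, outside 36 mm. Balance point about y = -40 mm.
- eye (a point): Centre of the scoop's eye (scoop frame 0, 95, 3 mm); the hole's axis is the scoop's z.
- pegboard: Fixed white standing pegboard, 320 mm wide (its x), 12 mm thick (y -6 to 6 mm), top at 340 mm. Origin on the worktop under the panel's centre; its face looks along its -y, towards the tray. One bare brass peg at mid-width. Two mugs hang 115 mm to either side of it, radius 36 mm, heights 150 to 235 mm, out to y = -81 mm; their pegs reach 262 to 278 mm high.
- peg_tip (a point): Top of the bare peg's upturned tip (pegboard frame 0, -76, 291 mm). The peg is 6 mm round bar; the eye goes down over this tip. Let go there, the scoop swings down by itself and hangs from the level arm, eye uppermost.
- peg_arm (a point): Middle of the peg's level arm, on the bar's axis (pegboard frame 0, -41, 260 mm). The arm runs from the panel along the pegboard's -y to y = -76 mm, where it turns straight up. Axes as the pegboard's.
- kettle: Matt black kettle, 156 mm across, 197 mm high, handle and spout; bystander. Origin centre of underside.
- honey_pot: Pale stoneware honey pot with terracotta lid, 100 mm across, 117 mm high; bystander. Origin centre of underside.
- tea_jar: Amber glass tea jar with wooden cap, 84 mm across, 130 mm high; bystander. Origin centre of underside.
- mug: White mug, 82 mm across, 92 mm high; bystander. Origin centre of underside.
There are look-alikes about, which are no part of the job. Of the things like the scoop, leave any that is green or red; of the rest the larger one is meant.

How it is judged:
On the way, in this order (a step that is already met when the one before it is completed fails the run):
1. the scoop hangs by its eye on the peg, let go and still (x of eye in the frame of pegboard between -0.02 and 0.02 m and y of eye in the frame of pegboard between -0.078 and -0.004 m and z of eye in the frame of pegboard between 0.235 and 0.272 m and angle between scoop's own y axis and vertical below 0.6 rad and contact force between scoop and pegboard above 0.3 N and contact force between scoop and the fingers below 0.1 N and linear speed of scoop below 0.15 m/s), for 0.3 s.
2. the paddle slants through the opening: handle end above the covers, blade end still beneath them (height (world z) of handle_end above 0.08 m and height (world z) of blade_end below 0.06 m and contact force between the fingers and paddle above 1 N), for 0.1 s.
At the end, for the whole second after the job is handed in: Scoop hangs by its eye on the peg arm (20 mm sideways, eye 235-272 mm high, within 0.6 rad of plumb, under 0.15 m/s), not touched by the fingers; the gripper holds the paddle still, both ends over 122 mm above the worktop, touching no tray, board, scoop or bystander (all of step 1 and height (world z) of each of blade_end, handle_end above 0.122 m and contact force between the fingers and paddle above 1 N and linear speed of paddle below 0.05 m/s and contact force between paddle and tray below 0.1 N and contact force between paddle and pegboard below 0.1 N and contact force between paddle and scoop below 0.1 N and contact force between paddle and kettle below 0.1 N and contact force between paddle and honey_pot below 0.1 N and contact force between paddle and tea_jar below 0.1 N and contact force between paddle and mug below 0.1 N); the arm keeps its last pose, push and grip.
It fails at once if the kettle, honey pot, jar or mug is pushed more than 3 cm or knocked over (distance of any of kettle, honey_pot, tea_jar, mug from where it was at the start of the episode above 0.03 m or angle between any of kettle, honey_pot, tea_jar, mug's own z axis and vertical above 0.5 rad).
It fails at once if the paddle is forced against the covers (over 30 N) (contact force between paddle and covers above 30 N).
It also fails if it takes over 58 s, if anything falls off the work surface, if the arm or the gripper's body presses on something with over 40 N, if the wrist force passes 120 N, or if a joint passes its speed limit or range.

ROBOT

A 6-joint arm with a two-finger parallel gripper is mounted at the origin on the work surface. World frame = base frame: x ahead of the robot, y to its left, z up, the work surface at z = 0. Lengths are in m, angles in rad, forces in N, time in s.
With the tool pointing down it reaches from about 0.425 to 0.95 m from the base axis. Payload 14.7 kg.
Tool frame: the origin (TCP) lies on the centre line of the jaws, within the pads' length; the fingertips stand 14 mm ahead of it and the grasp point (between the pads) lies 5 mm behind it (arm.tip_reach is the distance from the TCP to the fingertips, in m); y points along the fingers, z is the direction in which the jaws open and shut, and the axes are right-handed (so a half turn about y gives the same grasp; the last joint's range is limited). The gripper opens to 85 mm and grips with 20 to 120 N. Pads are 22 mm wide; open, the fingers measure 114 mm over their backs; the gripper's body (76 mm by 85 mm) begins 54 mm behind the grasp point. The pads swing forward as they close: fully open they stand 13 mm farther back than shut.
Start: joints at [-1.284, 0.48, 1.596, -0, 1.065, -0.047], TCP at [0.213, -0.614, 0.245] pointing down, gripper open.
Joint ranges: [-2.75, 2.75], [-0.82, 2.05], [0.23, 2.67], [-1.56, 4.7], [0.09, 2.69], [-2.92, 2.92]. Speed limits (rad/s): [1.89, 1.89, 2.39, 3.01, 3.01, 3.01].

INTERFACE

Orientations are given as a rotation vector (axis times angle).
In Python, from station import monitor, snapshot, order, arm gives the robot as it stands.
- The arm moves only by the tool servo_tool, never from a script. Its arguments are lists of equal length, an entry for each row: "dp": the shift along the tool's x, y, z in mm, a list of three; "spin": the turn about the tool's y in degrees. In form: {"dp": [[dx, dy, dz], ...], "spin": [spin, ...]}. A call has 1 to 20 rows; each row is the pose to reach, as a shift and turn from the pose commanded when the call began, along the tool's axes at that moment; what a row does not reach only later rows make up. A row lasts 1/12 s, in which the tool goes at most 41.7 mm and 7.16 degrees, less where a joint would pass 70% of its speed; a pose out of reach is approached as far as the arm can. A call with a gripper value outside its range is refused whole. "hand" is the opening, from -1 (shut) to 1 (fully open), set as the call begins (left out, the last holds). The fingers move at their own pace and stop on an object; "grip_force" is the grip in N (left out, the last holds). Time passes only in rows, so rows that repeat a pose let the fingers close. It gives the time, the measured TCP pose, the force and the opening at its end, in the units of the state.
- monitor.state(): the state, without advancing time (a new reading comes with each control period).
- snapshot(name): name is "scene" or "side" or "wrist"; returns a dict with "img" (400x640x3 uint8, blue, green, red), "fx", "fy", "cx", "cy" (pixels), "R" (3x3) and "t" (3): a world point X has camera coordinates R X + t; the wrist camera has in their place "mount" (4x4, takes a point from camera to tool coordinates, whose origin is the TCP and whose axes are the tool frame's). Camera axes: x right, y down, z forward; pixel columns grow to the right and rows downward; lengths in m; the calibration is good to about 2 mm. A picture is of the moment at which its call begins: read the wrist's pose just before it. There is no depth.
- order.close_job(): hands the job in, once; it reports no verdict.
The state is a dict: "t": time; "qpos": joint angles; "dq": joint speeds; "tau": joint torques, N m; "eef_pos": TCP position; "eef_rot": TCP orientation; "ft_force": force on the tool from outside, world axes, zero at the start; "wrist_torque": the same for the moment, N m; "grip_width": finger opening in m.
Only numpy, scipy, OpenCV 4.12 (cv2) and the standard library are available. Lean on these libraries where they do the work, as an engineer would, in place of code of your own. Each camera call takes 0.05 s, during which the arm holds its last target.

## Working session

There is one attempt and no reset: what is moved stays moved. The work goes in short steps, Python scripts to look and compute and a tool call to move; the robot and the scene stay as the last step left them, time stands still between calls to the robot, and variables do not carry over. Pictures are saved under pics/ and viewed, and the job is handed in when it is done.

Besides the shell and the picture viewer there is one more tool, called in YAML: its name, and indented under it one key for each argument. servo_tool: Moves the arm, as the interface text tells. Its arguments: {"type":"object","properties":{"dp":{"type":"array"},"spin":{"type":"array"},"hand":{"type":"number"},"grip_force":{"type":"number"}},"required":["dp","spin"]}

```bash
ls; mkdir -p pics; python3 - <<'E'
from station import monitor, snapshot, order, arm
import cv2,numpy as np
print(monitor.state())
print([a for a in dir(arm) if a[0]!='_'])
for n in ["scene","side","wrist"]:
    s=snapshot(n); cv2.imwrite(f"pics/{n}0.png",s["img"])
    print(n,{k:(np.round(v,4).tolist() if k!='img' else 0) for k,v in s.items()})
E
```

```text
pics
{'t': 0.0, 'qpos': array([-1.28358049e+00,  4.80838510e-01,  1.59685324e+00,  2.54518876e-05,
        1.06511131e+00, -4.66207774e-02]), 'dq': array([ 4.17786536e-04,  1.31371432e-05, -2.09987717e-04, -2.84848519e-04,
        1.28469843e-03, -2.27857051e-03]), 'tau': array([-1.58019513e-03, -9.50650263e+01, -4.30193961e+01,  1.07689993e-04,
        1.21552806e-02,  1.22564427e-05]), 'eef_pos': array([ 0.21289003, -0.6137367 ,  0.24467574]), 'eef_rot': array([-0.34391695,  2.04178643, -2.03929431]), 'ft_force': array([0.20521539, 0.26217471, 0.04592151]), 'wrist_torque': array([ 0.00135745,  0.04392035, -0.02614587]), 'grip_width': 0.0853921129691531}
['IKError', 'tip_reach']
scene {'img': 0, 'fx': 404.4018, 'fy': 404.4018, 'cx': 323.0759, 'cy': 203.7395, 'R': [[0.4677, 0.8838, 0.0057], [0.6908, -0.3615, -0.6261], [-0.5514, 0.2968, -0.7797]], 't': [-0.2068, -0.2127, 1.8415]}
side {'img': 0, 'fx': 395.1819, 'fy': 395.1819, 'cx': 323.5328, 'cy': 203.1864, 'R': [[-0.8388, -0.5445, -0.0014], [-0.4037, 0.6236, -0.6695], [0.3654, -0.561, -0.7429]], 't': [0.3995, 0.32, 1.3176]}
wrist {'img': 0, 'fx': 330.4874, 'fy': 330.4874, 'cx': 319.6567, 'cy': 201.3765, 'mount': [[0.0003, 0.9492, 0.3146, -0.0813], [-0.0003, -0.3146, 0.9492, -0.1286], [1.0, -0.0004, 0.0002, -0.0007], [0.0, 0.0, 0.0, 1.0]]}
```

View pics/scene0.png

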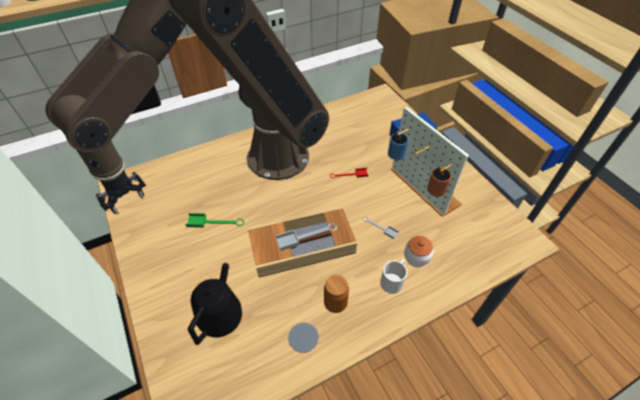

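View pics/side0.png

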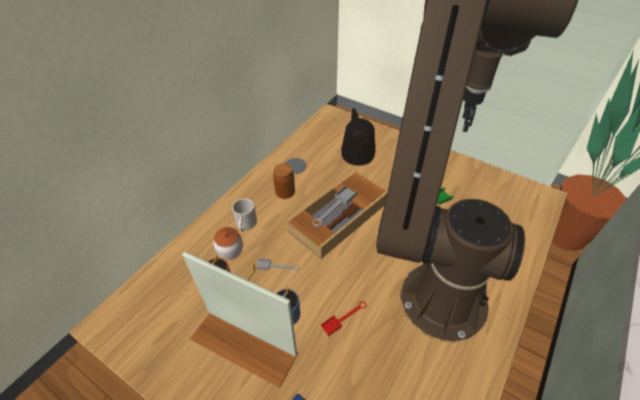

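View pics/wrist0.png

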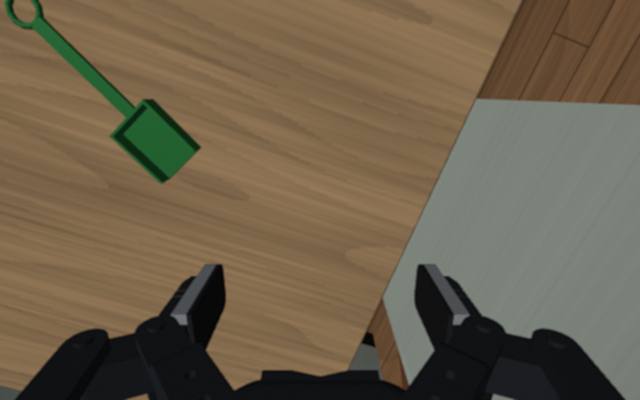

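```bash
python3 - <<'E'
import cv2
a=cv2.imread("pics/scene0.png"); 
cv2.imwrite("pics/sA.png",cv2.resize(a[190:290,230:370],None,fx=5.7,fy=5.7,interpolation=cv2.INTER_CUBIC))
cv2.imwrite("pics/sB.png",cv2.resize(a[95:225,375:480],None,fx=4.5,fy=4.5,interpolation=cv2.INTER_CUBIC))
a=cv2.imread("pics/side0.png"); 
cv2.imwrite("pics/sC.png",cv2.resize(a[165:265,280:400],None,fx=6,fy=6,interpolation=cv2.INTER_CUBIC))
cv2.imwrite("pics/sD.png",cv2.resize(a[245:385,180:310],None,fx=4.2,fy=4.2,interpolation=cv2.INTER_CUBIC))
E
```

```text
(no output)
```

View pics/sA.png

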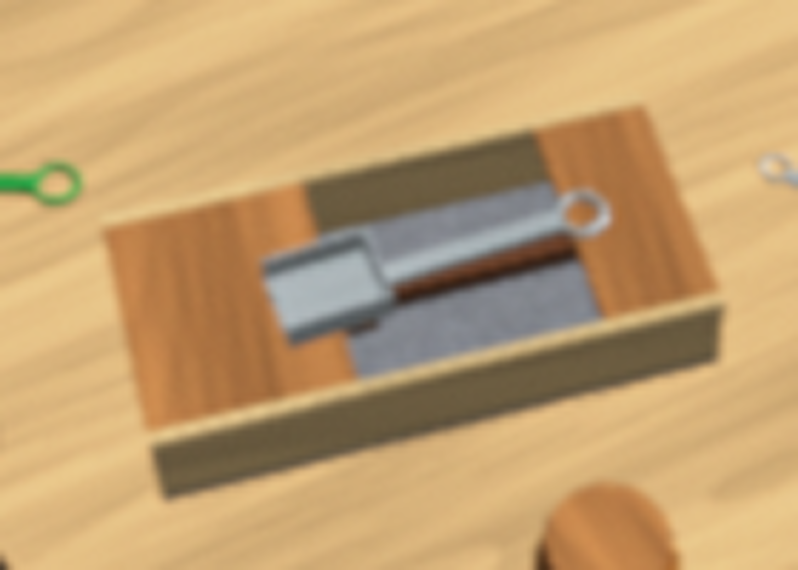

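View pics/sB.png

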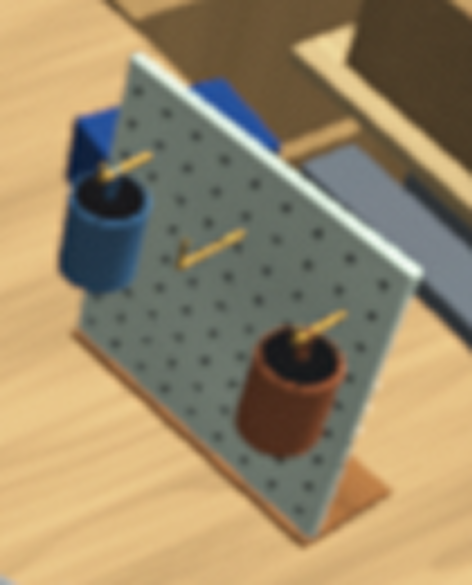

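View pics/sC.png

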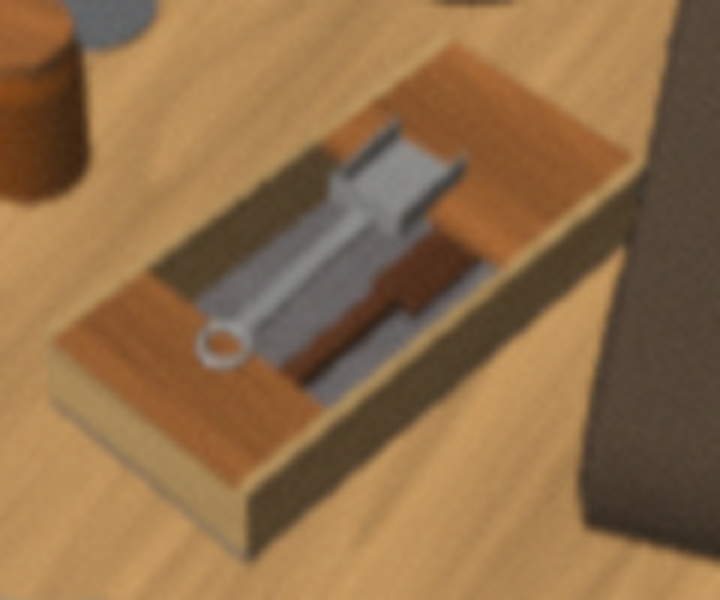

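View pics/sD.png

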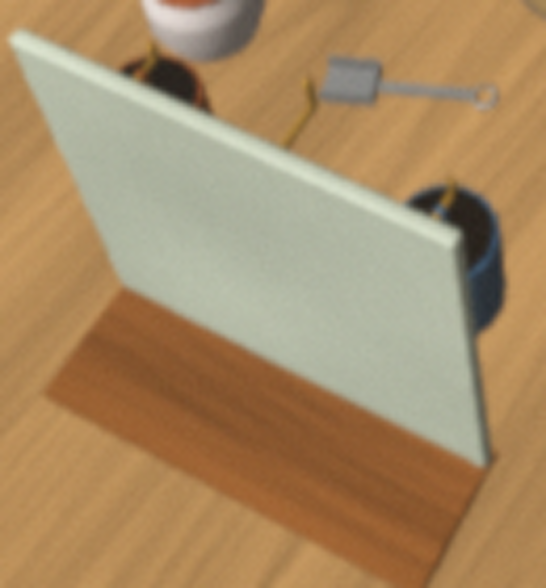

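```bash
cat > fit.py <<'E'
import numpy as np
from scipy.optimize import least_squares
CAM={'scene':(404.4018,323.0759,203.7395,[[0.4677,0.8838,0.0057],[0.6908,-0.3615,-0.6261],[-0.5514,0.2968,-0.7797]],[-0.2068,-0.2127,1.8415]),
'side':(395.1819,323.5328,203.1864,[[-0.8388,-0.5445,-0.0014],[-0.4037,0.6236,-0.6695],[0.3654,-0.561,-0.7429]],[0.3995,0.32,1.3176])}
def proj(c,X):
    f,cx,cy,R,t=CAM[c]; p=np.asarray(X)@np.array(R).T+np.array(t)
    return np.c_[f*p[...,0]/p[...,2]+cx, f*p[...,1]/p[...,2]+cy]
def ray_z(c,uv,z):
    f,cx,cy,R,t=CAM[c];R=np.array(R);t=np.array(t)
    o=-R.T@t; d=R.T@np.array([(uv[0]-cx)/f,(uv[1]-cy)/f,1]); return o+d*(z-o[2])/d[2]
def place(p,L):
    L=np.asarray(L,float)/1000; c,s=np.cos(p[2]),np.sin(p[2])
    return np.c_[c*L[:,0]-s*L[:,1]+p[0], s*L[:,0]+c*L[:,1]+p[1], L[:,2]+(p[3] if len(p)>3 else 0)]
def fit(obs,x0,z=0):
    # obs: list (cam,(u,v),(local xyz mm))
    def r(p):
        return np.concatenate([(proj(c,place([*p,z],[l]))[0]-uv) for c,uv,l in obs])
    s=least_squares(r,x0,loss='soft_l1'); return s.x, s.fun.reshape(-1,2)
def crop(f,ox,oy): return lambda u,v:(ox+(u+.5)/f-.5, oy+(v+.5)/f-.5)
E
python3 - <<'E'
from fit import *
np.set_printoptions(suppress=True,precision=4)
A=crop(5.7,230,190);B=crop(4.5,375,95);C=crop(6,280,165);D=crop(4.2,180,245)
tray=[('scene',A(105,228),(-88,-193,72)),('scene',A(152,437),(88,-193,72)),('scene',A(722,303),(88,178,72)),('scene',A(642,105),(-88,178,72)),
('scene',A(167,497),(88,-193,0)),('scene',A(718,360),(88,178,0)),
('side',C(50,340),(88,178,72)),('side',C(245,490),(-88,178,72)),('side',C(455,42),(88,-193,72)),('side',C(632,160),(-88,-193,72)),('side',C(250,560),(-88,178,0))]
p,r=fit(tray,[.6,0,0]); print('tray',p);print(r.round(1).tolist())
peg=[('scene',B(183,242),(0,-76,291)),('side',D(309,78),(0,-76,291)),('scene',B(133,64),(-160,-6,340)),('scene',B(410,276),(160,-6,340)),
('side',D(18,48),(160,6,340)),('side',D(455,245),(-160,6,340)),('side',D(22,32),(160,-6,340)),('side',D(462,232),(-160,-6,340)),
('scene',B(183,265),(0,-76,260)),('scene',B(240,233),(0,-6,260))]
q,r=fit(peg,[.6,.6,0]); print('peg',q);print(r.round(1).tolist()); print('tip',place(q,[(0,-76,291)]))
sc=[('scene',A(583,213),(0,95,3)),('side',C(223,343),(0,95,3)),('scene',A(388,270),(0,-43,6)),('side',C(362,222),(0,-43,6))]
s,r=fit(sc,[.6,0,0],.072); print('scoop',s,r.round(1).tolist(),'eye',place([*s,.072],[(0,95,3)]),place([*s,.072],[(0,-35,3)]))
for nm,c,uv in [('a','scene',A(394,295)),('b','scene',A(575,248))]+[('c','side',C(293,373)),('d','side',C(385,290))]:
  print(nm,ray_z(c,uv,.026))
E
```

```text
tray [ 0.4822 -0.1039 -0.201 ]
[[-0.8, -2.0], [-0.4, 1.1], [0.7, -0.4], [-0.3, -2.1], [-0.6, 0.7], [0.0, 0.2], [-1.3, -1.5], [0.1, 0.9], [-1.8, -1.3], [2.3, 0.7], [-0.6, 0.9]]
peg [0.4584 0.4395 0.1178]
[[0.3, -0.9], [-0.4, 0.5], [-1.4, -2.1], [0.2, -0.1], [-2.7, -1.8], [0.1, 0.8], [-0.7, -1.4], [0.9, -0.3], [-1.2, 0.2], [-0.0, -0.1]]
tip [[0.4674 0.3641 0.291 ]]
scoop [ 0.491  -0.0881 -0.1306] [[0.4, -0.2], [-0.4, 0.7], [-0.6, -0.0], [0.2, -0.9]] eye [[0.5034 0.006  0.075 ]] [[ 0.4865 -0.1228  0.075 ]]
a [ 0.4735 -0.1207  0.026 ]
b [0.496  0.0034 0.026 ]
c [ 0.4765 -0.0342  0.026 ]
d [ 0.4634 -0.1246  0.026 ]
```

```bash
cat > st.py <<'E'
import numpy as np
from scipy.spatial.transform import Rotation as R
from station import monitor
np.set_printoptions(suppress=True,precision=4)
def pose():
    s=monitor.state(); return s,R.from_rotvec(s['eef_rot']).as_matrix(),s['eef_pos']
def rel(target):
    s,M,p=pose(); return M.T@(np.asarray(target)-p)*1000
def zaz():
    M=pose()[1]; return np.degrees(np.arctan2(M[1,2],M[0,2]))
if __name__=='__main__':
    s,M,p=pose(); print('t',s['t'],'p',p,'q',s['qpos'],'F',s['ft_force'],'w',s['grip_width']);print(M); print('tool z azimuth',zaz())
E
python3 st.py; python3 -c "
from st import *
print(rel([.4865-.0,-.1228,.26]))"
```

```text
t 0.15 p [ 0.2129 -0.6138  0.2448] q [-1.2836  0.4807  1.5967 -0.      1.0651 -0.0466] F [-0.6928  0.4464 -0.0806] w 0.08559418106101108
[[-0.9448 -0.0003  0.3276]
 [-0.3276  0.0009 -0.9448]
 [-0.     -1.     -0.0009]]
tool z azimuth -70.87492915505155
[-419.3848  -14.8037 -374.3107]
```

```bash
python3 -c "
from st import *
from fit import place
g=place([.491,-.0881,-.1306,.072],[(0,-10,3)])[0];print(g)
print(rel([g[0],g[1],.26]))"
```

```text
[ 0.4897 -0.098   0.075 ]
[-430.5265  -14.7833 -396.6801]
```

servo_tool:
  dp:
    - [-27,-15,-25]
    - [-54,-15,-50]
    - [-81,-15,-75]
    - [-108,-15,-100]
    - [-135,-15,-125]
    - [-162,-15,-150]
    - [-189,-15,-175]
    - [-216,-15,-200]
    - [-243,-15,-225]
    - [-270,-15,-250]
    - [-297,-15,-275]
    - [-324,-15,-300]
    - [-351,-15,-325]
    - [-378,-15,-350]
    - [-405,-15,-374]
    - [-430,-15,-397]
    - [-430,-15,-397]
    - [-430,-15,-397]
    - [-430,-15,-397]
  spin: [-4,-8,-12,-16,-20,-24,-28,-32,-36,-40,-44,-48,-52,-56,-60,-63.4,-63.4,-63.4,-63.4]

```text
t: 1.73
eef_pos: [0.4889, -0.0982, 0.2601]
eef_rot: [-1.145, 1.305, -1.304]
ft_force: [-1.1, 0.4, 0.2]
grip_width: 0.0853
```

```bash
python3 - <<'E'
from st import *
from station import snapshot
import cv2
s,M,p=pose(); print(s['t'],p,s['qpos'],zaz(),s['dq'].round(3))
w=snapshot('wrist'); cv2.imwrite('pics/w1.png',w['img']); np.savez('w1.npz',M=M,p=p,mount=w['mount'])
E
```

```text
1.7333 [ 0.4889 -0.0982  0.2601] [-0.2588  0.2522  1.9179 -0.0003  0.972  -0.1284] -7.461683671771007 [-0.027 -0.004  0.004 -0.001  0.     0.001]
```

View pics/w1.png

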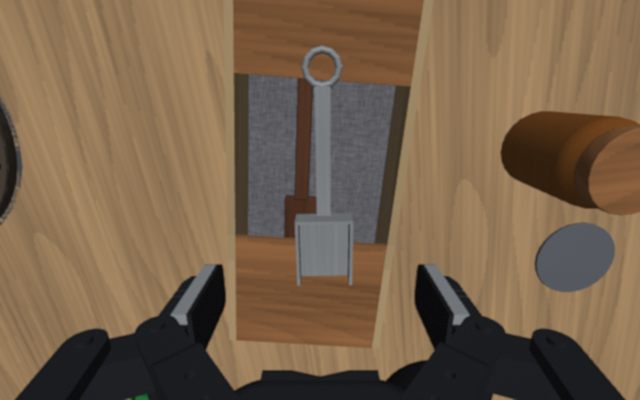

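```bash
cat > wr.py <<'E'
import numpy as np
def wray(f,uv,z,fx=330.4874,cx=319.6567,cy=201.3765):
    d=np.load(f) if isinstance(f,str) else f
    m=d['mount']; o=d['M']@m[:3,3]+d['p']; v=d['M']@m[:3,:3]@np.array([(uv[0]-cx)/fx,(uv[1]-cy)/fx,1]); return o+v*(z-o[2])/v[2]
E
python3 - <<'E'
from st import *
from fit import fit,place
from wr import wray
f='w1.npz'
eye=wray(f,(322,67),.075);b=wray(f,(323.5,214),.078)
print('eye',eye,'b',b, np.linalg.norm(eye-b)); d=eye-b;d/=np.linalg.norm(d);print('yaw',np.arctan2(-d[0],d[1]))
# tray corners of opening (z 72)
for n,uv in [('(-80,-60)',(236,236)),('(80,-60)',(386,243)),('(-80,100)',(235,73)),('(80,100)',(410,86)),('(88,-193)',(372,347)),('(-88,-193)',(236,340))]:
    print(n,wray(f,uv,.072))
for n,uv,z in [('handle at top',(305,82),.026),('handle near blade',(302,195),.026),('shoulder L',(286,197),.016),('bladeL',(286,235),.016),('jar left base',(503,150),.1),('jar cap L',(582,170),.13),('jar cap bottom',(632,212),.13)]: print(n,wray(f,uv,z))
h=.1306
t=eye-105e-3*d;print('grasp',t)
print(rel([t[0],t[1],.070]))
E
```

```text
eye [0.5042 0.003  0.075 ] b [ 0.4881 -0.1331  0.078 ] 0.13710535402023352
yaw -0.11748361500030323
(-80,-60) [ 0.394  -0.1478  0.072 ]
(80,-60) [ 0.549  -0.1762  0.072 ]
(-80,100) [0.4264 0.0084 0.072 ]
(80,100) [ 0.5811 -0.023   0.072 ]
(88,-193) [ 0.5235 -0.309   0.072 ]
(-88,-193) [ 0.3662 -0.2784  0.072 ]
handle at top [ 0.4856 -0.0058  0.026 ]
handle near blade [ 0.4646 -0.1262  0.026 ]
shoulder L [ 0.4445 -0.1292  0.016 ]
bladeL [ 0.4366 -0.1775  0.016 ]
jar left base [ 0.6521 -0.086   0.1   ]
jar cap L [ 0.6995 -0.1033  0.13  ]
jar cap bottom [ 0.7448 -0.1452  0.13  ]
grasp [ 0.4919 -0.1012  0.0773]
[  2.1044 190.1534   3.6121]
```

servo_tool:
  dp:
    - [2,35,3.5]
    - [2,70,3.5]
    - [2,105,3.5]
    - [2,135,3.5]
    - [2,160,3.5]
    - [2,180,3.5]
    - [2,190,3.5]
    - [2,190,3.5]
    - [2,190,3.5]
  spin: [-0.7,-0.7,-0.7,-0.7,-0.7,-0.7,-0.7,-0.7,-0.7]

```text
t: 2.53
eef_pos: [0.4922, -0.1013, 0.0706]
eef_rot: [-1.151, 1.297, -1.296]
ft_force: [0.3, -0.4, -0.3]
grip_width: 0.0854
```

servo_tool:
  dp:
    - [0,0,0]
    - [0,0,0]
    - [0,0,0]
    - [0,0,0]
    - [0,0,0]
    - [0,0,0]
    - [0,0,0]
    - [0,0,0]
  spin: [0,0,0,0,0,0,0,0]
  hand: -1
  grip_force: 80

```text
t: 3.2
eef_pos: [0.4926, -0.1006, 0.0708]
eef_rot: [-1.151, 1.295, -1.296]
ft_force: [-2.4, 0.2, 10.0]
grip_width: 0.0118
```

```bash
python3 - <<'E'
from st import *
from station import snapshot
import cv2
s,M,p=pose(); print(s['t'],p,s['grip_width'],s['ft_force'],zaz())
w=snapshot('wrist'); cv2.imwrite('pics/w2.png',w['img']); np.savez('w2.npz',M=M,p=p,mount=w['mount'])
E
```

```text
3.2 [ 0.4926 -0.1006  0.0708] 0.011760063521077654 [-2.3857  0.2127 10.0296] -6.7693228145949575
```

View pics/w2.png

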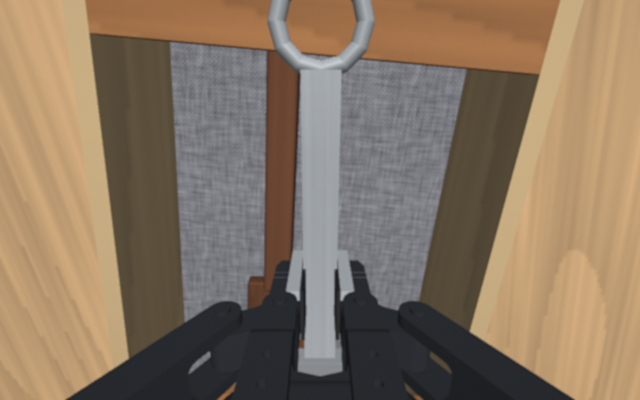

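servo_tool:
  dp:
    - [0,-10,0]
    - [0,-25,0]
    - [0,-50,0]
    - [0,-75,0]
    - [0,-100,0]
    - [0,-100,0]
    - [0,-100,0]
  spin: [0,0,0,0,0,0,0]

```text
t: 3.83
eef_pos: [0.4932, -0.1008, 0.1719]
eef_rot: [-1.149, 1.293, -1.298]
ft_force: [-1.5, -0.7, -0.9]
grip_width: 0.0121
```

```bash
python3 - <<'E'
from st import *
from station import snapshot
import cv2
s,M,p=pose(); print(s['t'],p,s['grip_width'],s['ft_force'],s['wrist_torque'],zaz())
w=snapshot('wrist'); cv2.imwrite('pics/w3.png',w['img']); np.savez('w3.npz',M=M,p=p,mount=w['mount'])
a=snapshot('scene')['img'];b=snapshot('side')['img']
cv2.imwrite('pics/s3.png',np.hstack([cv2.resize(a[150:300,200:370],None,fx=2.3,fy=2.3),cv2.resize(b[120:270,250:420],None,fx=2.3,fy=2.3)]))
E
```

```text
3.8333 [ 0.4932 -0.1008  0.1719] 0.012110932941808705 [-1.454  -0.6869 -0.9228] [-0.0528  0.0084  0.0028] -6.7696077548097096
```

View pics/w3.png

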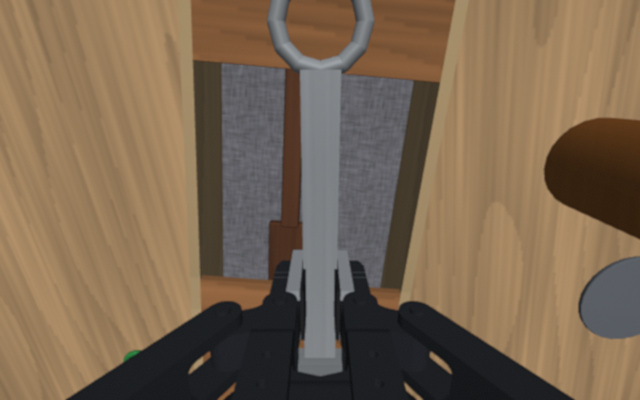

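View pics/s3.png

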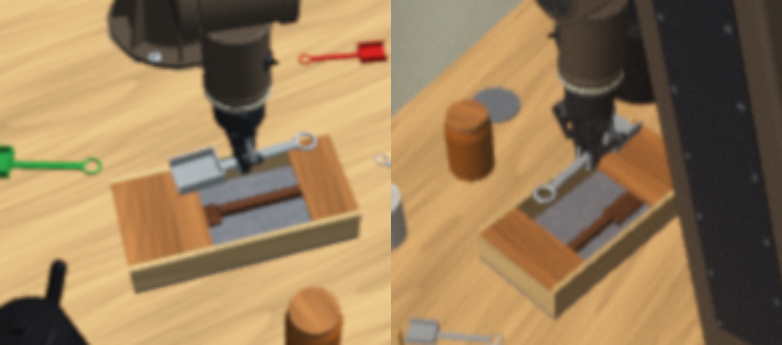

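```bash
python3 - <<'E'
from st import *
from wr import wray
import json
for f in ['w2.npz','w3.npz']:
    d=np.load(f); zt=d['p'][2]+.0073
    e=wray(f,(322,73),zt); l=d['M'].T@(e-d['p'])*1000; print('ring near edge tool',l)
    e=np.array([wray(f,(268,16),zt),wray(f,(374,16),zt)]); print((e-d['p'])@d['M']*1000)
d=np.load('w1.npz'); 
s,M,p=pose()
tip=np.array([.4674,.3641])
c,sn=np.cos(.1178),np.sin(.1178)
off=np.array([-104,0]) # tool x,z
# at target: tool z az=+6.75 -> z=(c,sn); x = -ypeg
L=.104
ypeg=np.array([-sn,c])
t=tip-ypeg*L; print(t, rel([t[0],t[1],.312]))
E
```

```text
ring near edge tool [-87.6147  -7.3051   1.1174]
[[-104.9627   -7.3147  -16.5169]
 [-104.9466   -7.2981   18.0315]]
ring near edge tool [-87.613   -7.3361   1.1171]
[[-104.9464   -7.3975  -16.5054]
 [-104.9475   -7.2924   18.0321]]
[0.4796 0.2608] [-357.2844 -142.2184  -54.8415]
```

servo_tool:
  dp:
    - [0,-30,0]
    - [-10,-60,-2]
    - [-30,-90,-5]
    - [-55,-120,-9]
    - [-85,-142,-13]
    - [-115,-142,-18]
    - [-145,-142,-23]
    - [-175,-142,-28]
    - [-205,-142,-32]
    - [-235,-142,-37]
    - [-265,-142,-42]
    - [-290,-142,-46]
    - [-310,-142,-49]
    - [-325,-142,-51]
    - [-325,-142,-51]
    - [-325,-142,-51]
  spin: [0,0,-1,-2,-3,-4,-5,-6.5,-8,-9.5,-11,-12,-13,-13.5,-13.5,-13.5]

```text
t: 5.32
eef_pos: [0.4795, 0.2285, 0.311]
eef_rot: [-1.265, 1.122, -1.121]
ft_force: [-0.2, -0.2, -0.7]
grip_width: 0.0119
```

```bash
python3 - <<'E'
from st import *
from station import snapshot
import cv2
s,M,p=pose(); print(s['t'],p,s['grip_width'],s['ft_force'],s['wrist_torque'],zaz())
w=snapshot('wrist'); cv2.imwrite('pics/w4.png',w['img']); np.savez('w4.npz',M=M,p=p,mount=w['mount'])
a=snapshot('scene')['img'];b=snapshot('side')['img']
cv2.imwrite('pics/s4a.png',cv2.resize(a[80:220,360:490],None,fx=4.2,fy=4.2,interpolation=2))
cv2.imwrite('pics/s4b.png',cv2.resize(b[170:310,180:330],None,fx=4.2,fy=4.2,interpolation=2))
E
```

```text
5.3167 [0.4795 0.2285 0.311 ] 0.011920538796180635 [-0.2204 -0.1823 -0.7391] [-0.0359  0.0205  0.0254] 6.807581320345808
```

View pics/w4.png

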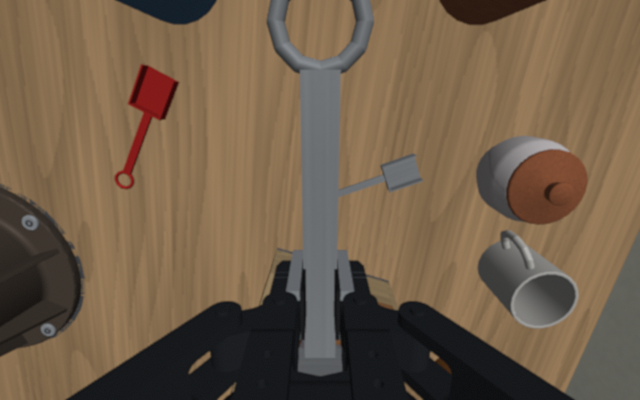

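View pics/s4a.png

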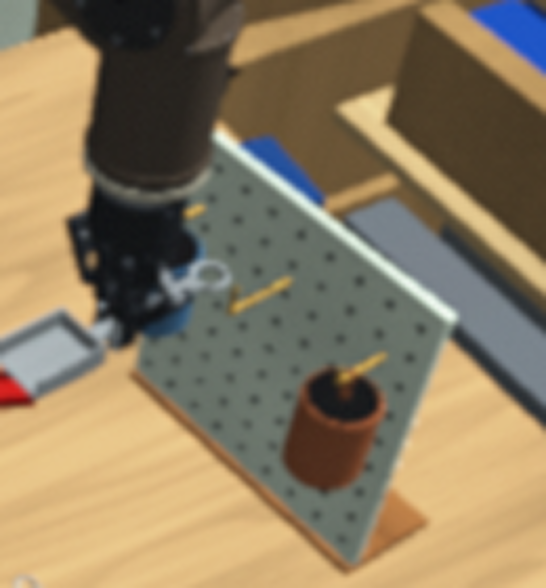

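View pics/s4b.png

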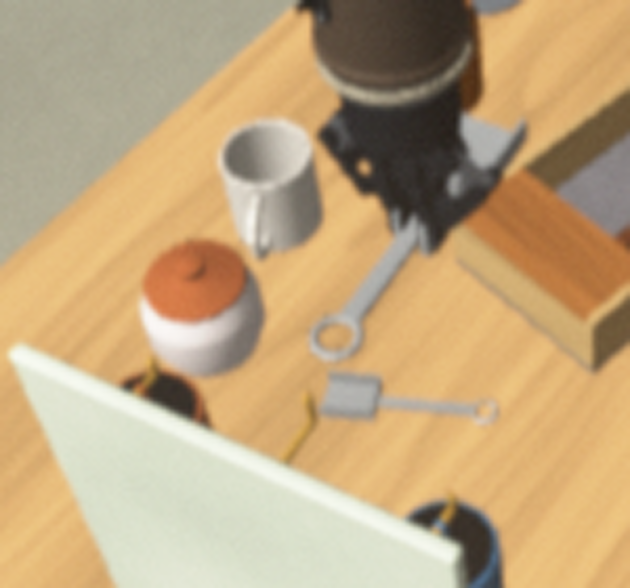

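```bash
python3 - <<'E'
from st import *
from fit import *
A=crop(4.2,360,80);D=crop(4.2,180,170)
def tri(a,b):
    def r(X): return np.r_[proj('scene',X[None])[0]-a, proj('side',X[None])[0]-b]
    s=least_squares(r,[.47,.36,.3]); return s.x,s.fun
e,r1=tri(A(211,275),D(335,335)); t,r2=tri(A(233.5,288),D(309,394))
print(e,r1,t,r2)
s,M,p=pose(); print('eye by kin',p+M@np.array([-.105,-.0043,.001]))
d=t-e; print('delta',d,'tool',M.T@d*1000)
E
```

```text
[0.468  0.3312 0.3179] [-0.3165 -0.0634 -0.2423  0.0409] [0.4681 0.3621 0.2892] [-0.0348 -0.0064 -0.0262  0.004 ]
eye by kin [0.4687 0.3318 0.316 ]
delta [ 0.0001  0.0309 -0.0287] tool [-30.6748  28.6662   3.7052]
```

servo_tool:
  dp:
    - [-8,0,1]
    - [-18,0,2]
    - [-26,0,3]
    - [-31,0,3]
    - [-31,0,3]
    - [-31,0,3]
  spin: [0,0,0,0,0,0]

```text
t: 5.97
eef_pos: [0.4793, 0.2597, 0.3122]
eef_rot: [-1.263, 1.122, -1.122]
ft_force: [-0.3, -1.1, -0.3]
grip_width: 0.012
```

```bash
python3 - <<'E'
from st import *
from station import snapshot
import cv2
s,M,p=pose(); print(s['t'],p,s['grip_width'],s['ft_force'],s['wrist_torque'],zaz())
w=snapshot('wrist'); 
a=snapshot('scene')['img'];b=snapshot('side')['img']
k=lambda i:cv2.resize(i,(395,395),interpolation=2)
cv2.imwrite('pics/s5.png',np.hstack([k(a[120:180,385:445]),k(b[230:290,225:285])]))
cv2.imwrite('pics/w5.png',cv2.resize(w['img'][:100,220:420],None,fx=3,fy=3))
E
```

```text
5.9667 [0.4793 0.2597 0.3122] 0.012007124800343357 [-0.3462 -1.1031 -0.3343] [ 0.0537  0.0393 -0.0331] 6.77635689953536
```

View pics/w5.png

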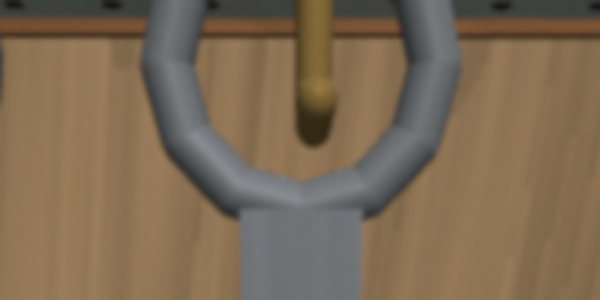

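View pics/s5.png

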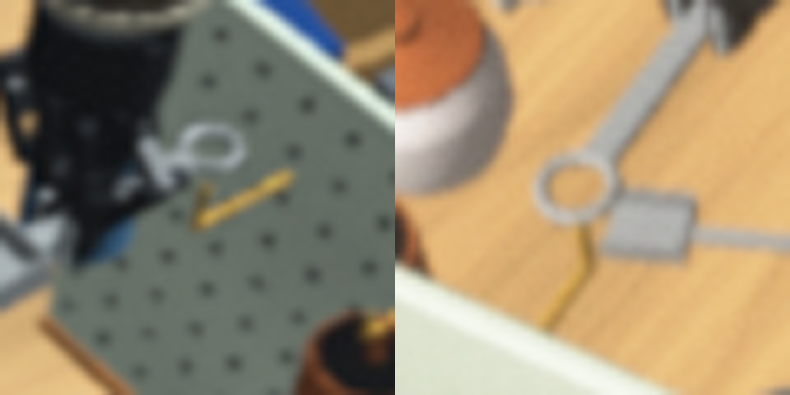

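```bash
python3 - <<'E'
from st import *
from wr import wray
s,M,p=pose(); m=np.load('w4.npz')['mount']
for v in (28,31.5): print((M.T@(wray(dict(M=M,p=p,mount=m),(325.7,v),.291)-p))*1000)
E
```

```text
[-106.075    21.2918    2.9367]
[-104.7927   21.292     2.9436]
```

servo_tool:
  dp:
    - [0,0,2]
    - [0,6,2]
    - [0,14,2]
    - [0,22,2]
    - [0,30,2]
    - [0,37,2]
    - [0,42,2]
    - [0,45,2]
    - [0,45,2]
    - [0,45,2]
  spin: [0,0,0,0,0,0,0,0,0,0]

```text
t: 6.95
eef_pos: [0.4815, 0.2596, 0.2673]
eef_rot: [-1.262, 1.122, -1.122]
ft_force: [0.3, 0.0, -1.2]
grip_width: 0.0122
```

```bash
python3 - <<'E'
from st import *
from station import snapshot
import cv2
s,M,p=pose(); print(s['t'],p,s['grip_width'],s['ft_force'],s['wrist_torque'],zaz())
w=snapshot('wrist'); 
a=snapshot('scene')['img'];b=snapshot('side')['img']
k=lambda i:cv2.resize(i,(395,395),interpolation=2)
cv2.imwrite('pics/s6.png',np.vstack([np.hstack([k(a[120:180,385:445]),k(b[230:290,225:285])]),cv2.resize(w['img'][:100,120:520],(790,198))]))
E
```

```text
6.95 [0.4815 0.2596 0.2673] 0.012197161813390643 [ 0.3088  0.022  -1.2454] [0.0387 0.0013 0.0296] 6.7276132329851475
```

View pics/s6.png

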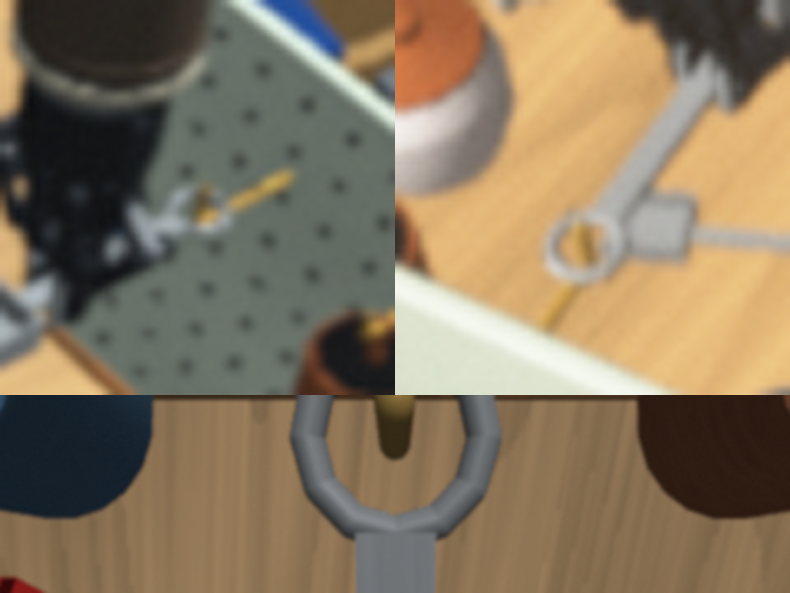

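servo_tool:
  dp:
    - [0,2,0]
    - [0,4,0]
    - [0,4,0]
    - [0,4,0]
  spin: [0,0,0,0]

```text
t: 7.43
eef_pos: [0.4813, 0.2595, 0.2632]
eef_rot: [-1.263, 1.122, -1.122]
ft_force: [-0.6, 0.4, -0.7]
grip_width: 0.0117
```

servo_tool:
  dp:
    - [0,0,0]
    - [0,0,0]
    - [0,0,0]
    - [0,0,0]
    - [0,0,0]
    - [0,0,0]
    - [0,0,0]
    - [0,0,0]
    - [0,0,0]
    - [0,0,0]
    - [0,0,0]
    - [0,0,0]
  spin: [0,0,0,0,0,0,0,0,0,0,0,0]
  hand: 1

```text
t: 8.43
eef_pos: [0.4814, 0.2595, 0.2633]
eef_rot: [-1.262, 1.122, -1.122]
ft_force: [-0.1, -0.1, 0.0]
grip_width: 0.0855
```

```bash
python3 - <<'E'
from st import *
from station import snapshot
import cv2
s,M,p=pose(); print(s['t'],p,s['grip_width'],s['ft_force'],s['wrist_torque'],zaz())
w=snapshot('wrist'); 
a=snapshot('scene')['img'];b=snapshot('side')['img']
k=lambda i:cv2.resize(i,(395,395),interpolation=2)
cv2.imwrite('pics/s7.png',np.vstack([np.hstack([k(a[110:210,375:475]),k(b[210:310,205:305])]),cv2.resize(w['img'][:100,120:520],(790,198))]))
E
```

```text
8.4333 [0.4814 0.2595 0.2633] 0.08547933907089625 [-0.0873 -0.0853  0.0114] [-0.0339  0.0134  0.015 ] 6.724421915285616
```

View pics/s7.png

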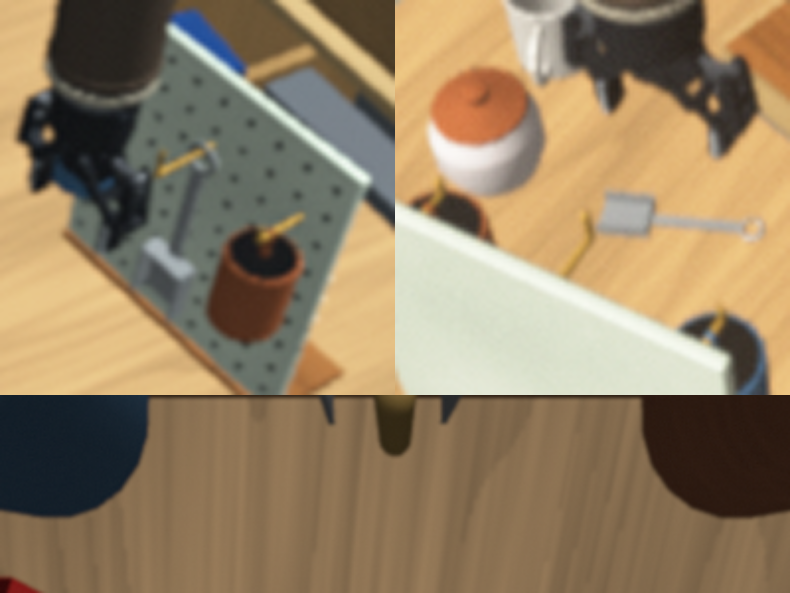

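servo_tool:
  dp:
    - [15,0,0]
    - [40,0,-2]
    - [70,0,-5]
    - [105,0,-10]
    - [140,0,-15]
    - [175,0,-20]
    - [210,0,-25]
    - [245,0,-29]
    - [280,0,-33]
    - [310,0,-37]
    - [335,0,-40]
    - [347,0,-41]
    - [347,0,-41]
    - [347,0,-41]
  spin: [0,0,1.5,3,4.5,6,7.5,9,10.5,12,14,16.6,16.6,16.6]

```text
t: 9.75
eef_pos: [0.4813, -0.0898, 0.2632]
eef_rot: [-1.122, 1.336, -1.336]
ft_force: [-0.1, 0.4, -0.1]
grip_width: 0.0852
```

```bash
python3 - <<'E'
from st import *
from station import snapshot
import cv2
s,M,p=pose(); print(s['t'],p,s['qpos'],s['ft_force'],zaz())
w=snapshot('wrist'); cv2.imwrite('pics/w8.png',w['img']); np.savez('w8.npz',M=M,p=p,mount=w['mount'])
a=snapshot('scene')['img'];b=snapshot('side')['img']
cv2.imwrite('pics/s8.png',cv2.resize(a[95:225,375:480],None,fx=4.5,fy=4.5,interpolation=2))
E
```

```text
9.75 [ 0.4813 -0.0898  0.2632] [-0.2467  0.2354  1.9327  0.0004  0.9737 -0.0733] [-0.0838  0.389  -0.1187] -9.947029472683978
```

View pics/w8.png

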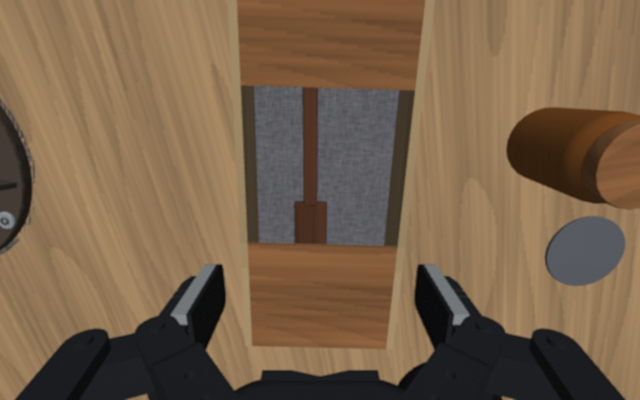

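View pics/s8.png

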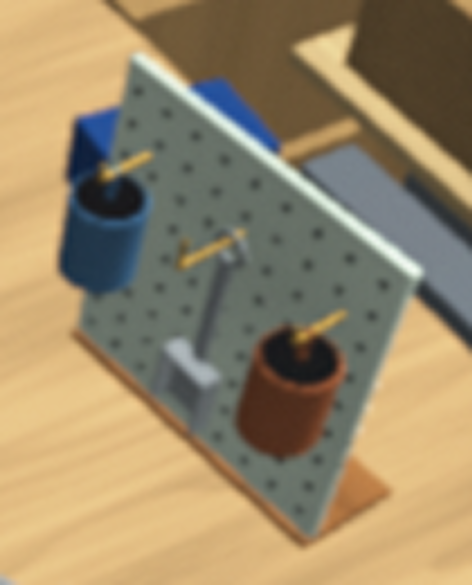

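```bash
python3 - <<'E'
from st import *
from wr import wray
f='w8.npz'
W=lambda u,v,z: wray(f,(u,v),z)
hT=(W(303.5,88,.026)+W(318,88,.026))/2; hB=(W(303,200,.026)+W(317,200,.026))/2
print('hT',hT,'hB',hB,'width',np.linalg.norm(W(303.5,88,.026)-W(318,88,.026)))
sh=(W(295,202,.016)+W(327,202,.016))/2; be=(W(295,243,.016)+W(327,243,.016))/2
print('shoulder',sh,'blade at cover',be, np.linalg.norm(W(295,202,.016)-W(327,202,.016)))
d=hT-hB; yaw=np.arctan2(-d[0],d[1]);d2=hT[:2]-be[:2]
print('yaw',yaw, np.arctan2(-d2[0],d2[1]))
c={'mm':W(245,242,.072),'pm':W(397,245,.072),'mp':W(240,86,.072),'pp':W(416,90,.072)}
for k,v in c.items(): print(k,v)
mid=(c['mp']+c['pp']-c['mm']-c['pm'])/2; print('len',np.linalg.norm(mid),'yaw tray',np.arctan2(-mid[0],mid[1])); ctr=sum(c.values())/4
y=-.2 ; Y=np.array([-np.sin(y),np.cos(y),0]);X=np.array([np.cos(y),np.sin(y),0])
o=ctr-Y*.02; print('tray origin',o)
for n,v in [('hT',hT),('hB',hB),('sh',sh),('be',be)]: print(n,(v-o)@X*1000,(v-o)@Y*1000)
E
```

```text
hT [ 0.4868 -0.004   0.026 ] hB [ 0.4636 -0.1252  0.026 ] width 0.015183501114595224
shoulder [ 0.4635 -0.131   0.016 ] blade at cover [ 0.4537 -0.1841  0.016 ] 0.03835309618656533
yaw -0.18949200419693757 -0.18217888231084847
mm [ 0.3911 -0.1449  0.072 ]
pm [ 0.5498 -0.1762  0.072 ]
mp [0.4246 0.0082 0.072 ]
pp [ 0.5827 -0.0231  0.072 ]
len 0.15664238596335187 yaw tray -0.21371164072431573
tray origin [ 0.4831 -0.1036  0.072 ]
hT -16.07431425674558 98.383666141512
hB -14.778017383203712 -24.97469695572122
sh -13.773143094096445 -30.731382509720543
be -12.810715749216316 -84.7279130133444
```

```bash
python3 -c "
from st import *
print(rel([.4826,-.0278,.09]),rel([.4826,-.0278,.0235]))"
```

```text
[-60.2459 173.2986  -9.0856] [-60.2288 239.7986  -9.0753]
```

servo_tool:
  dp:
    - [-15,20,-2]
    - [-35,50,-5]
    - [-55,80,-8]
    - [-60,110,-9]
    - [-60,135,-9]
    - [-60,150,-9]
    - [-60,160,-9]
    - [-60,160,-9]
    - [-60,160,-9]
  spin: [0,0.7,0.7,0.7,0.7,0.7,0.7,0.7,0.7]
  hand: -0.2
  grip_force: 25

```text
t: 10.65
eef_pos: [0.4828, -0.0287, 0.1035]
eef_rot: [-1.117, 1.344, -1.343]
ft_force: [0.3, -0.9, -0.6]
grip_width: 0.0341
```

```bash
python3 - <<'E'
from st import *
from station import snapshot
import cv2
s,M,p=pose(); print(s['t'],p,s['grip_width'],s['ft_force'],zaz(), rel([.4826,-.0278,.0235]))
w=snapshot('wrist'); cv2.imwrite('pics/w9.png',w['img']); np.savez('w9.npz',M=M,p=p,mount=w['mount'])
E
```

```text
10.65 [ 0.4828 -0.0287  0.1035] 0.03412543693288246 [ 0.2526 -0.9156 -0.5752] -10.525756917039983 [-0.8786 79.9611 -0.3521]
```

View pics/w9.png

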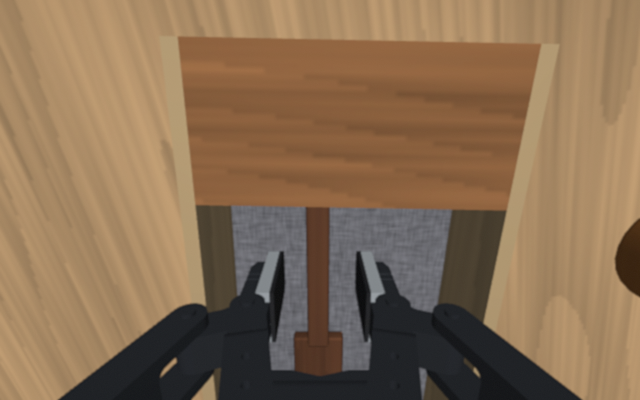

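servo_tool:
  dp:
    - [-1,20,0]
    - [-1,40,0]
    - [-1,57,0]
    - [-1,70,0]
    - [-1,77,0]
    - [-1,79,0]
    - [-1,79,0]
    - [-1,79,0]
  spin: [0,0,0,0,0,0,0,0]

```text
t: 11.37
eef_pos: [0.4836, -0.0283, 0.0252]
eef_rot: [-1.115, 1.343, -1.344]
ft_force: [-0.2, 0.2, 0.6]
grip_width: 0.0342
```

servo_tool:
  dp:
    - [0,0,0]
    - [0,0,0]
    - [0,0,0]
    - [0,0,0]
    - [0,0,0]
    - [0,0,0]
  spin: [0,0,0,0,0,0]
  hand: -1
  grip_force: 25

```text
t: 11.87
eef_pos: [0.4835, -0.0283, 0.0252]
eef_rot: [-1.115, 1.343, -1.345]
ft_force: [-1.3, -0.4, 10.3]
grip_width: 0.0154
```

```bash
python3 - <<'E'
from st import *
from station import snapshot
import cv2
s,M,p=pose(); print(s['t'],p,s['grip_width'],s['ft_force'],s['wrist_torque'],zaz())
w=snapshot('wrist'); cv2.imwrite('pics/w10.png',w['img']); np.savez('w10.npz',M=M,p=p,mount=w['mount'])
E
```

```text
11.8667 [ 0.4835 -0.0283  0.0252] 0.015376046409040585 [-1.283  -0.3928 10.2567] [ 0.0303  0.1967 -0.2457] -10.591936902546067
```

View pics/w10.png

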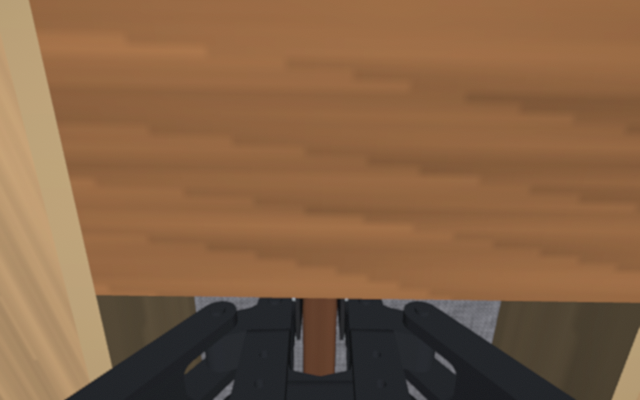

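servo_tool:
  dp:
    - [0,-2,0]
    - [0,-5,0]
    - [4,-6,0]
    - [12,-6,0]
    - [22,-6,0]
    - [32,-6,0]
    - [38,-6,0]
    - [41,-6,0]
    - [41,-6,0]
    - [41,-6,0]
  spin: [0,0,0,0,0,0,0,0,0,0]

```text
t: 12.75
eef_pos: [0.4753, -0.0688, 0.0302]
eef_rot: [-1.116, 1.345, -1.344]
ft_force: [0.1, 0.1, -0.1]
grip_width: 0.0151
```

```bash
python3 - <<'E'
from st import *
from station import snapshot
import cv2
s,M,p=pose(); print(s['t'],p,s['grip_width'],s['ft_force'],s['wrist_torque'],zaz())
w=snapshot('wrist'); cv2.imwrite('pics/w11.png',w['img']); np.savez('w11.npz',M=M,p=p,mount=w['mount'])
a=snapshot('scene')['img'];b=snapshot('side')['img']
cv2.imwrite('pics/s11.png',np.hstack([cv2.resize(a[150:300,220:390],None,fx=2.3,fy=2.3),cv2.resize(b[120:270,260:430],None,fx=2.3,fy=2.3)]))
E
```

```text
12.75 [ 0.4753 -0.0688  0.0302] 0.015141718253913555 [ 0.137   0.1173 -0.0865] [0.045  0.0212 0.023 ] -10.62151387098278
```

View pics/w11.png

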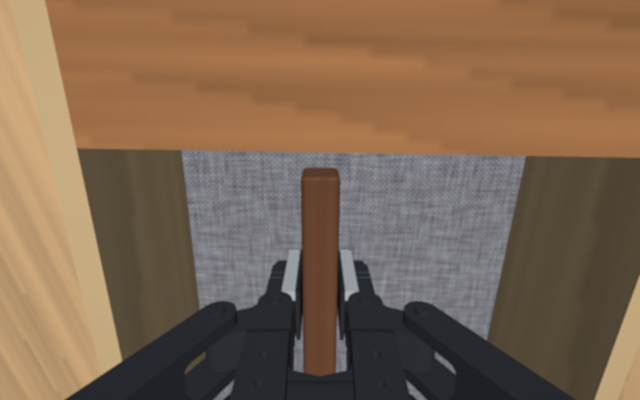

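View pics/s11.png

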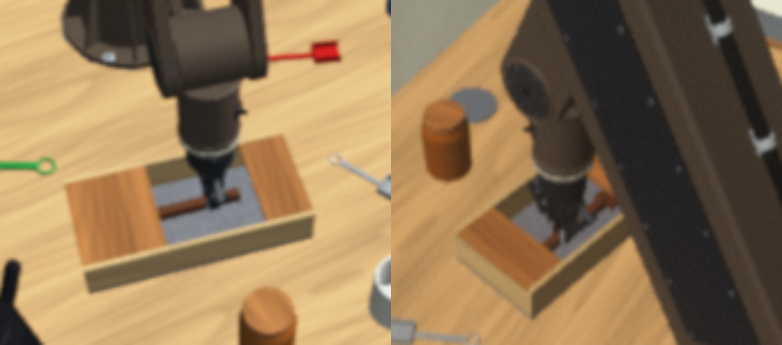

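servo_tool:
  dp:
    - [0,-5,0]
    - [0,-10,0]
    - [0,-15,0]
    - [0,-20,0]
    - [0,-25,0]
    - [0,-25,0]
  spin: [0,0,0,0,0,0]

```text
t: 13.4
eef_pos: [0.476, -0.0686, 0.0565]
eef_rot: [-1.115, 1.343, -1.345]
ft_force: [0.2, -0.3, -0.9]
grip_width: 0.015
```

```bash
cat > look.py <<'E'
from st import *
from station import snapshot
import cv2,sys
n=sys.argv[1]
s,M,p=pose(); print(s['t'],p,s['grip_width'],s['ft_force'],s['wrist_torque'],zaz())
w=snapshot('wrist'); np.savez(f'w{n}.npz',M=M,p=p,mount=w['mount'])
a=snapshot('scene')['img'];b=snapshot('side')['img']
top=cv2.resize(w['img'],(480,300))
bot=np.hstack([cv2.resize(a[150:300,220:390],None,fx=2.3,fy=2.3,interpolation=2),cv2.resize(b[120:270,260:430],None,fx=2.3,fy=2.3)])
cv2.imwrite(f'pics/w{n}.png',w['img']);cv2.imwrite(f'pics/s{n}.png',bot)
E
python3 look.py 12
```

```text
13.4 [ 0.476  -0.0686  0.0565] 0.0150229197753218 [ 0.2499 -0.2566 -0.9193] [ 0.0104  0.0268 -0.0256] -10.571514160994903
```

View pics/w12.png

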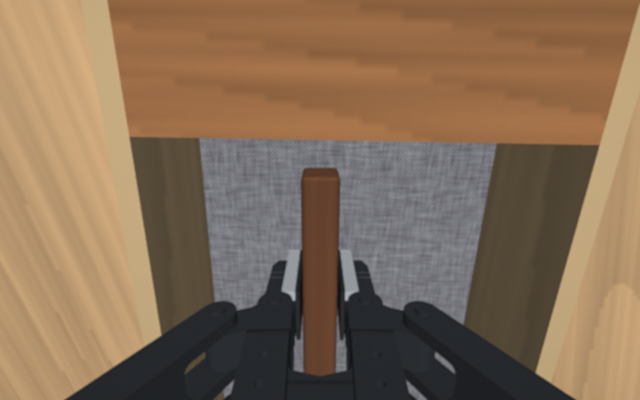

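servo_tool:
  dp:
    - [0,-3,0]
    - [0,-6,0]
    - [0,-8,0]
    - [0,-10,0]
    - [0,-12,0]
    - [0,-12,0]
  spin: [0,0,0,0,0,0]
  grip_force: 20

```text
t: 14.05
eef_pos: [0.4753, -0.0685, 0.0676]
eef_rot: [-1.116, 1.344, -1.344]
ft_force: [-0.6, 0.3, -2.1]
grip_width: 0.0153
```

```bash
python3 look.py 13
```

```text
14.05 [ 0.4753 -0.0685  0.0676] 0.015304245905571974 [-0.5731  0.3433 -2.0681] [ 0.2253  0.129  -0.0508] -10.581950266508075
```

View pics/w13.png

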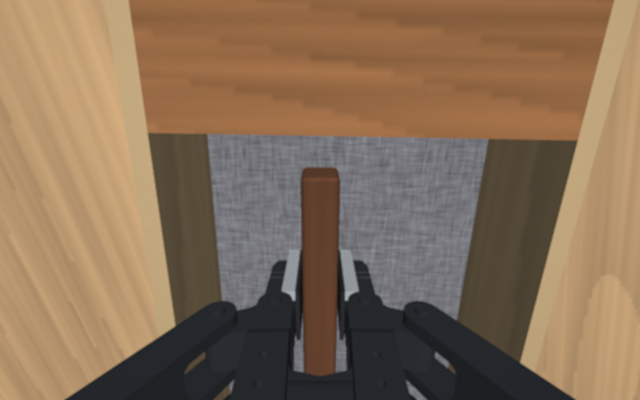

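servo_tool:
  dp:
    - [0,-1,0]
    - [0,-2,0]
    - [0,-3,0]
    - [0,-4,0]
    - [0,-5,0]
    - [0,-5,0]
  spin: [0,0,0,0,0,0]

```text
t: 14.7
eef_pos: [0.4754, -0.0685, 0.0725]
eef_rot: [-1.116, 1.344, -1.344]
ft_force: [-1.7, -1.8, -3.1]
grip_width: 0.0153
```

```bash
python3 look.py 14
```

```text
14.7 [ 0.4754 -0.0685  0.0725] 0.015297313656713095 [-1.6929 -1.8121 -3.1265] [ 0.1638  0.0993 -0.0597] -10.574099085151706
```

View pics/w14.png

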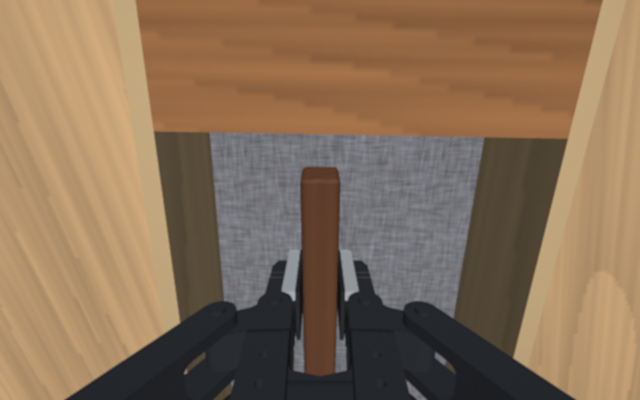

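servo_tool:
  dp:
    - [0,-2,0]
    - [0,-4,0]
    - [0,-6,0]
    - [0,-8,0]
    - [0,-10,0]
    - [0,-12,0]
    - [0,-12,0]
  spin: [0,0,0,0,0,0,0]

```text
t: 15.43
eef_pos: [0.4756, -0.0686, 0.0847]
eef_rot: [-1.116, 1.343, -1.344]
ft_force: [1.5, -0.3, -2.2]
grip_width: 0.0153
```

```bash
python3 look.py 15
```

```text
15.4333 [ 0.4756 -0.0686  0.0847] 0.015301817447653876 [ 1.4662 -0.2919 -2.1502] [ 0.2642  0.013  -0.0519] -10.574403320982992
```

View pics/w15.png

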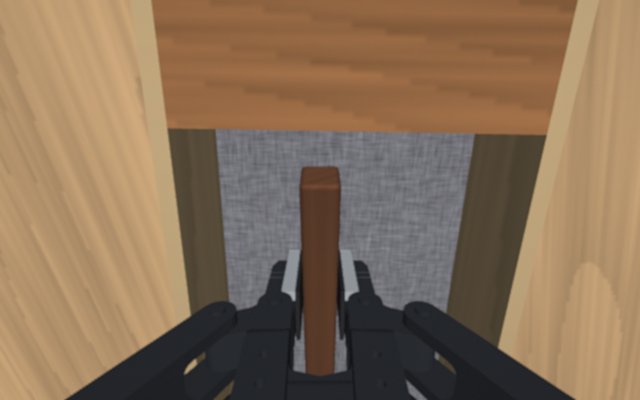

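View pics/s15.png

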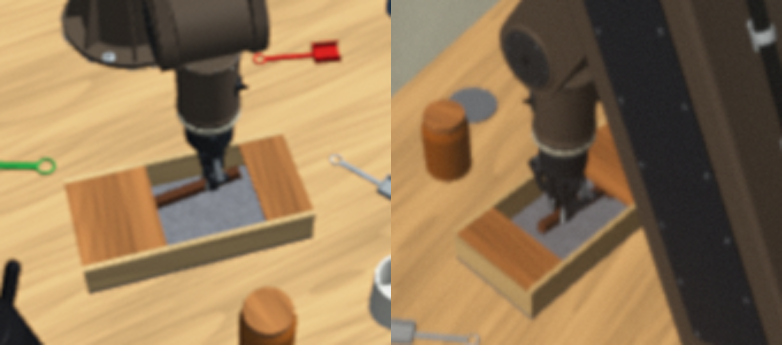

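servo_tool:
  dp:
    - [0,-2,0]
    - [0,-4,0]
    - [0,-6,0]
    - [0,-8,0]
    - [0,-10,0]
    - [0,-12,0]
    - [0,-12,0]
  spin: [0,0,0,0,0,0,0]

```text
t: 16.17
eef_pos: [0.4755, -0.0685, 0.0967]
eef_rot: [-1.116, 1.344, -1.344]
ft_force: [-0.7, 0.7, -2.3]
grip_width: 0.0156
```

```bash
python3 look.py 16
```

```text
16.1667 [ 0.4755 -0.0685  0.0967] 0.015584289355456315 [-0.6983  0.7056 -2.3017] [ 0.2788  0.0543 -0.0192] -10.57709537530744
```

View pics/w16.png

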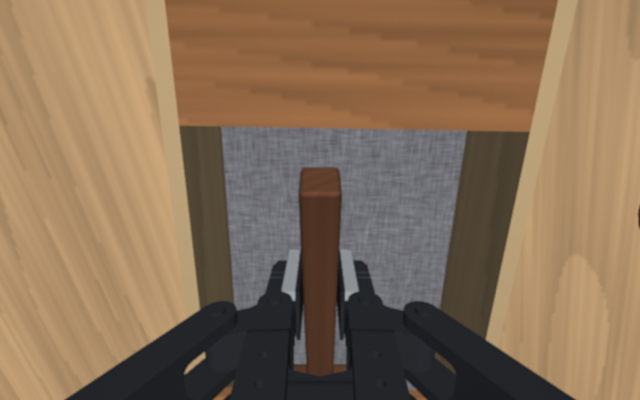

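View pics/s16.png

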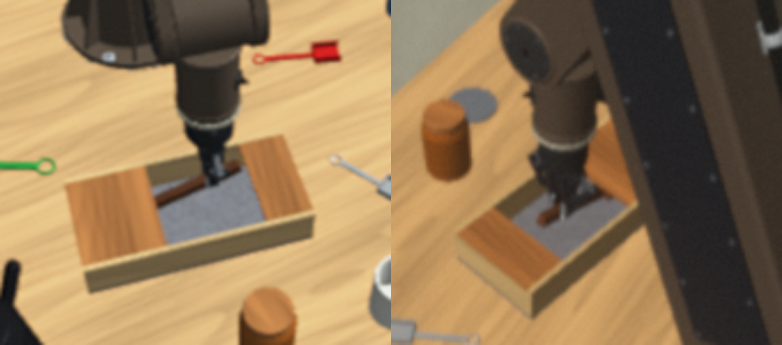

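```bash
cat > tilt.py <<'E'
from st import *
from scipy.optimize import least_squares
m=np.load('w4.npz')['mount']; mi=np.linalg.inv(m)
def row(x,y):
    c=mi@np.array([x/1000,y/1000,0,1]); return 330.4874*c[1]/c[2]+201.3765
def pts(th,g,yc):  # underside pt beneath grip at tool y = yc+10, centre-line pivots at (0,yc)
    c,s=np.cos(th),np.sin(th)
    # paddle forward dir in tool (x,y): (-c,-s) ; paddle up dir: (s,-c)
    f=np.array([-c,-s]);u=np.array([s,-c]); o=np.array([0,yc])
    return o+f*g-u*10, o+f*g+u*10, o-f*(250-g)-u*10
def solve(rb,rt,g=None):
    def r(v):
        b,t,_=pts(v[0],g,v[1]); return [row(*b)-rb,row(*t)-rt]
    s=least_squares(r,[.2,9]); return s.x,s.fun
if __name__=='__main__':
    import sys
    rb,rt=map(float,sys.argv[1:3])
    for g in (48,50,52):
        x,f=solve(rb,rt,g); s,M,p=pose(); b,t,e=pts(x[0],g,x[1])
        print(g,'tilt',np.degrees(x[0]),'yc',x[1],f.round(2),'handle end bottom z',p[2]*1000-b[1],'blade end bottom z',p[2]*1000-e[1],'grip centre z',p[2]*1000-x[1])
E
python3 tilt.py 168 195.5
```

```text
48 tilt 21.776157912189863 yc 28.567276789914626 [-0. -0.] handle end bottom z 76.28954053985103 blade end bottom z -16.455819250973008 grip centre z 67.76883427163115
50 tilt 18.61959140264984 yc 16.222825900278032 [0. 0.] handle end bottom z 86.60086051433282 blade end bottom z 6.780019178029164 grip centre z 80.11328516126775
52 tilt 15.717730753852175 yc 4.345626224846167 [-0. -0.] handle end bottom z 96.45111931059371 blade end bottom z 28.726532402045976 grip centre z 91.99048483669961
```

servo_tool:
  dp:
    - [0,2,0]
    - [0,5,0]
    - [0,5,0]
    - [0,5,0]
    - [0,5,0]
  spin: [0,0,0,0,0]
  grip_force: 70

```text
t: 16.73
eef_pos: [0.4754, -0.0686, 0.0912]
eef_rot: [-1.116, 1.344, -1.344]
ft_force: [-0.1, -0.6, -0.1]
grip_width: 0.0137
```

```bash
python3 look.py 17
```

```text
16.7333 [ 0.4754 -0.0686  0.0912] 0.013736658847710446 [-0.1334 -0.6252 -0.1066] [0.0588 0.0117 0.0168] -10.576697425801237
```

View pics/w17.png

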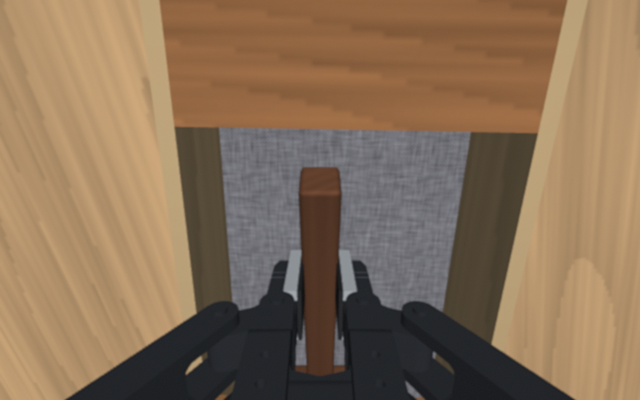

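servo_tool:
  dp:
    - [-5,-2,0]
    - [-12,-4,0]
    - [-20,-6,0]
    - [-30,-9,0]
    - [-40,-12,0]
    - [-40,-12,0]
  spin: [0,0,0,0,0,0]

```text
t: 17.38
eef_pos: [0.4834, -0.0273, 0.104]
eef_rot: [-1.116, 1.342, -1.343]
ft_force: [0.3, 1.2, -0.1]
grip_width: 0.0141
```

```bash
python3 look.py 18
```

```text
17.3833 [ 0.4834 -0.0273  0.104 ] 0.014140410079059496 [ 0.2695  1.2004 -0.0982] [ 0.0261 -0.0597  0.0347] -10.494105645218372
```

View pics/s18.png

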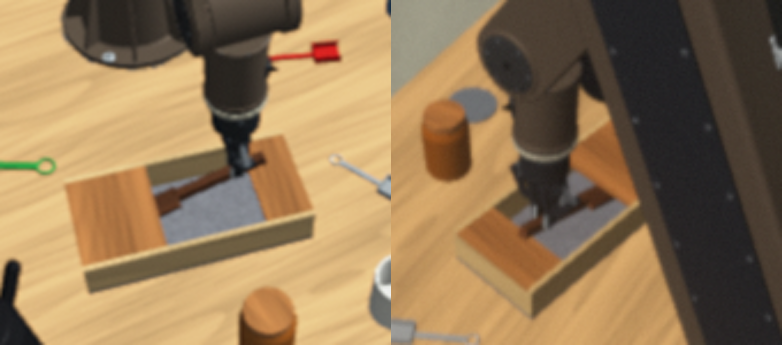

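View pics/w18.png

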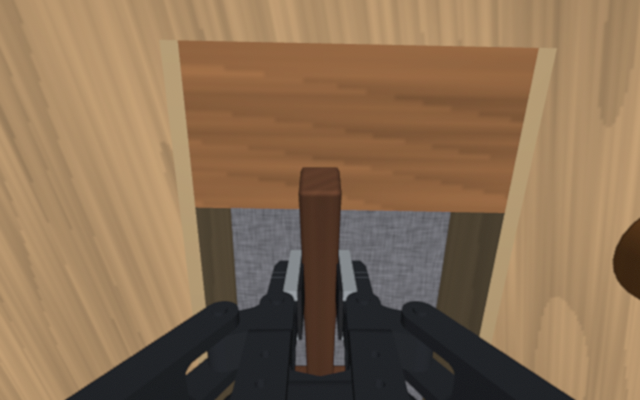

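servo_tool:
  dp:
    - [-8,-2,0]
    - [-18,-5,0]
    - [-30,-9,0]
    - [-42,-12,0]
    - [-54,-16,0]
    - [-66,-20,0]
    - [-78,-23,0]
    - [-88,-26,0]
    - [-92,-27,0]
    - [-92,-27,0]
  spin: [0,0,0,0,0,0,0,0,0,0]

```text
t: 18.37
eef_pos: [0.5, 0.0623, 0.1306]
eef_rot: [-1.116, 1.342, -1.343]
ft_force: [-0.6, 0.1, -1.7]
grip_width: 0.0139
```

```bash
python3 look.py 19
```

```text
18.3667 [0.5    0.0623 0.1306] 0.013876741568511378 [-0.5732  0.0544 -1.6866] [ 0.0605 -0.004  -0.0165] -10.496373644582636
```

View pics/s19.png

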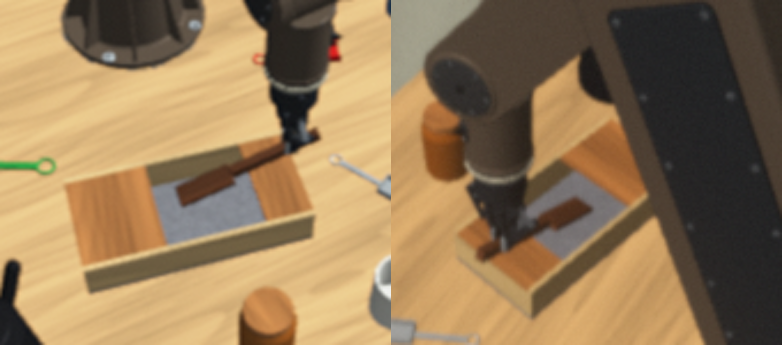

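servo_tool:
  dp:
    - [0,-8,0]
    - [0,-22,0]
    - [0,-40,0]
    - [0,-60,0]
    - [0,-80,0]
    - [0,-100,0]
    - [0,-118,0]
    - [0,-132,0]
    - [0,-140,0]
    - [0,-143,0]
    - [0,-143,0]
    - [0,-143,0]
    - [0,-143,0]
  spin: [0,0,0,0,0,0,0,0,0,0,0,0,0]

```text
t: 19.6
eef_pos: [0.4991, 0.0611, 0.2724]
eef_rot: [-1.117, 1.345, -1.343]
ft_force: [0.0, -0.3, -0.4]
grip_width: 0.014
```

```bash
python3 look.py 20; python3 - <<'E'
from station import snapshot,monitor
import cv2
cv2.imwrite('pics/full_s.png',snapshot('scene')['img']);cv2.imwrite('pics/full_d.png',snapshot('side')['img'])
s=monitor.state();print(s['t'],s['eef_pos'],s['dq'].round(3))
E
```

```text
19.6 [0.4991 0.0611 0.2724] 0.013976141553583416 [ 0.0057 -0.3245 -0.3923] [ 0.0765 -0.0343  0.0288] -10.582287948473269
19.85 [0.49948994 0.06120382 0.27288219] [ 0.003 -0.003 -0.002  0.     0.001  0.   ]
```

View pics/full_s.png

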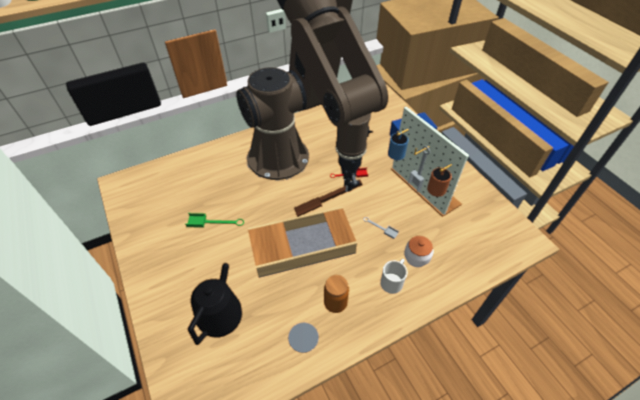

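View pics/full_d.png

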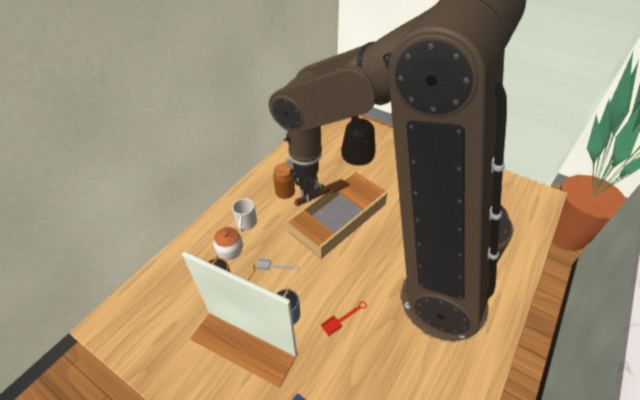

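View pics/w20.png

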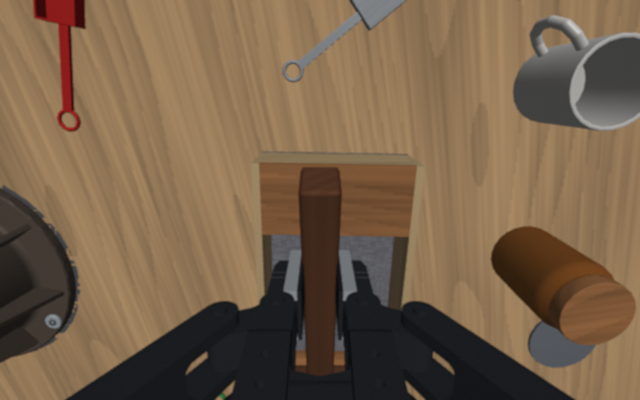

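```bash
python3 - <<'E'
from station import order,monitor
print(order.close_job()); s=monitor.state(); print(s['t'],s['grip_width'])
E
```

```text
the job is handed in; nothing more can be done
None
the job is handed in; nothing more can be done
```

I hung the scoop on the peg and drew the paddle out of the tray. The job is handed in, with the paddle still held in the air. Handing in gives no verdict, so the results below are from my own checks.

- **Scoop:** I lowered its eye over the bare peg's tip and let go. The later scene pictures show it hanging plumb by its eye at the panel end of the peg arm, clear of the gripper.
- **Paddle:** I gripped it near the handle end and slid it about 41 mm towards the long cover. I then tilted it to about 17° by lifting it gently against that cover's edge. The wrist force never read above about 4 N while it touched the cover. I pulled it out along its slant without touching anything and raised it.
- **Last check at 19.9 s:** the arm was nearly at rest (joint speeds up to 0.003 rad/s). The fingers held the paddle at 0.014 m opening with a 70 N grip, and the gripper stood at 0.27 m height.
- **Clearance:** I worked out the blade end at about 0.20 m from the arm's pose and the tilt, rather than measuring it. That is well above the 0.122 m needed.
- **Other things:** the kettle, honey pot, jar and mug look unmoved in the pictures.

No check failed. The gripper read 1.5–4 mm less than the true handle widths, and the tilt is good to only 2–3°. Neither changes the result.

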